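# Start the salon's tool steriliser

### The job

Start the nail-tool steriliser: first close its lid all the way, then press its keys fully down one at a time, letting each come back up before the next: the round key, then the long bar key, then the square key. Do not press the plus-shaped key, and leave the lid shut and the cup, file pot, polish bottle and jar where they stand.

Things in the scene. Friction and masses are not known exactly. Their poses are not given: they have to be found in the camera images.
- steriliser: white tool steriliser fixed to the table, 200 mm deep (x), 360 mm wide (y). Origin: centre of underside; x to its back, y to its left. Right half: key deck, 55 mm high, with four keys two by two at x = +-42 mm, y = -51 and -135 mm; which key is where varies. Left half (y 0 to 180 mm): open-topped chamber, 8 mm walls, 75 mm high, with a hinged lid
- lid (a joint): opening angle of the lid, rad: 0 shut, 1.2 widest. The lid stays at whatever angle it is left (stiff hinge, about 1 to 5 N at the edge moves it)
- lid_edge (a point): middle of the lid's front edge, on its upper side. The lid is a white plate 205 mm long from hinge to front edge, 184 mm wide, 12 mm thick, with no handle; shut, its upper side is 87 mm above the table. Axes are the lid's: x from front edge to hinge, z out of its upper side
- lid_hinge (a point): middle of the lid's hinge line (along the steriliser's y), at the back rim: steriliser x 98, y 90, z 75 mm, level with the lid's underside
- round_key_top (a point): spring key, plastic black like the other three; round cap, 46 mm across. Cap 11 mm thick, its top 14 mm above the deck when up (69 mm above the table), travel 7 mm straight down, about 4.5 N at the bottom, springs back by itself. This point: centre of the cap's top; moves with it; axes as the steriliser's
- round_key (a joint): how far the round key is pressed, m: 0 up, 0.007 fully down
- bar_key_top (a point): spring key, plastic black like the other three; long bar cap, 60 mm along the steriliser's y by 20 mm along its x. Cap 11 mm thick, its top 14 mm above the deck when up (69 mm above the table), travel 7 mm straight down, about 4.5 N at the bottom, springs back by itself. This point: centre of the cap's top; moves with it; axes as the steriliser's
- bar_key (a joint): how far the bar key is pressed, m: 0 up, 0.007 fully down
- square_key_top (a point): spring key, plastic black like the other three; square cap, 40 mm by 40 mm. Cap 11 mm thick, its top 14 mm above the deck when up (69 mm above the table), travel 7 mm straight down, about 4.5 N at the bottom, springs back by itself. This point: centre of the cap's top; moves with it; axes as the steriliser's
- square_key (a joint): how far the square key is pressed, m: 0 up, 0.007 fully down
- cross_key_top (a point): spring key, plastic black like the other three; plus-shaped cap, 50 mm across, arms 16 mm wide; not to be pressed. Cap 11 mm thick, its top 14 mm above the deck when up (69 mm above the table), travel 7 mm straight down, about 4.5 N at the bottom, springs back by itself. This point: centre of the cap's top; moves with it; axes as the steriliser's
- cross_key (a joint): how far the cross key is pressed, m: 0 up, 0.007 fully down
- cup: loose paper coffee cup with black lid, 88 mm across, 118 mm high plus a straw to 188 mm, beside the steriliser's left; bystander. Origin: centre of its underside
- file_pot: loose clear square pot, 80 by 90 mm, 90 mm high, with nail files up to 160 mm, beside its right; bystander. Origin: centre of its underside
- polish: loose nail polish bottle, 36 mm across, 85 mm high, behind it; bystander. Origin: centre of its underside
- jar: loose closed jar, 64 mm across, 70 mm high, behind it; bystander. Origin: centre of its underside

How it is judged:
On the way, in this order (a step that is already met when the one before it is completed fails the run):
1. lid shut (under 0.05 rad), all keys up (value of joint lid below 0.05 rad and value of joint each of round_key, bar_key, square_key, cross_key below 0.002 m), for 0.1 s.
2. round key pressed at least 5 mm with the lid shut and the other keys up (under 2 mm) (value of joint round_key above 0.005 m and value of joint lid below 0.05 rad and value of joint each of bar_key, square_key, cross_key below 0.002 m), for 0.04 s.
3. long bar key pressed at least 5 mm with the lid shut and the other keys up (under 2 mm) (value of joint bar_key above 0.005 m and value of joint lid below 0.05 rad and value of joint each of round_key, square_key, cross_key below 0.002 m), for 0.04 s.
4. square key pressed at least 5 mm with the lid shut and the other keys up (under 2 mm) (value of joint square_key above 0.005 m and value of joint lid below 0.05 rad and value of joint each of round_key, bar_key, cross_key below 0.002 m), for 0.04 s.
At the end, for the whole second after the job is handed in: The lid is shut (under 0.05 rad), all four keys are back up (under 2 mm) and the bystanders are at rest (all of step 1 and linear speed of each of cup, file_pot, polish, jar below 0.02 m/s); the robot touches nothing.
It fails at once if the plus-shaped key is pressed more than 3 mm (value of joint cross_key above 0.003 m).
It fails at once if two keys are down (over 3 mm) at once (value of joint each of round_key, bar_key above 0.003 m or value of joint each of round_key, square_key above 0.003 m or value of joint each of round_key, cross_key above 0.003 m or value of joint each of bar_key, square_key above 0.003 m or value of joint each of bar_key, cross_key above 0.003 m or value of joint each of square_key, cross_key above 0.003 m).
It fails at once if a key is pressed (over 3 mm) while the lid is open (over 0.1 rad) (value of joint lid above 0.1 rad and value of joint any of round_key, bar_key, square_key, cross_key above 0.003 m).
It fails at once if a bystander is moved more than 30 mm or tipped over (distance of any of cup, file_pot, polish, jar from where it was at the start of the episode above 0.03 m or angle between any of cup, file_pot, polish, jar's own z axis and vertical above 0.4 rad).
It also fails if it takes over 45 s, if anything falls off the work surface, if the arm or the gripper's body presses on something with over 40 N, if the wrist force passes 120 N, or if a joint passes its speed limit or range.

### The arm

A 7-joint arm with a two-finger parallel gripper is mounted at the origin on the work surface. World frame = base frame: x ahead of the robot, y to its left, z up, the work surface at z = 0. Lengths are in m, angles in rad, forces in N, time in s.
With the tool pointing down it reaches from about 0.425 to 0.925 m from the base axis. Payload 6.8 kg.
Tool frame: the origin (TCP) lies on the centre line of the jaws, within the pads' length; the fingertips stand 17 mm ahead of it and the grasp point (between the pads) lies 2 mm behind it; z points along the fingers, x is the direction in which the jaws open and shut, and the axes are right-handed (so a half turn about z gives the same grasp; the last joint's range is limited). The gripper opens to 85 mm and grips with 20 to 120 N. Pads are 22 mm wide; open, the fingers measure 114 mm over their backs; the gripper's body (76 mm by 85 mm) begins 54 mm behind the grasp point. The pads swing forward as they close: fully open they stand 13 mm farther back than shut.
Start: joints at [-1.427, 0.477, 0.022, 1.555, -0.011, 1.109, -0.083], TCP at [0.168, 0.654, 0.248] pointing down, gripper open.
Joint ranges: [-2.96, 2.96], [-0.34, 2.1], [-1.41, 1.46], [0.24, 2.44], [-1.37, 4.51], [0.17, 1.92], [-2.96, 2.96]. Speed limits (rad/s): [2.39, 2.39, 3.14, 3.14, 3.14, 3.14, 3.14].

### API

Orientations are given as a rotation vector (axis times angle).
In Python, from bench import r gives the robot as it stands.
- The arm moves only by the tool arm_command, never from a script. Its argument "increments" is a list of rows, each a list of 3 entries, a list of its own where there are three numbers: the shift along the world's x, y, z in m, then the turn, a rotation vector about the world's x, y, z in rad, then the opening in per cent of the stroke, from 0 (shut) to 100 (fully open). A call has 1 to 10 rows; each row is the pose to reach, as a shift and turn from the pose commanded when the call began; what a row does not reach only later rows make up. A row lasts 1/10 s, in which the tool goes at most 50 mm and 8.59 degrees, less where a joint would pass 70% of its speed; a pose out of reach is approached as far as the arm can. A call with a gripper value outside its range is refused whole. The fingers move at their own pace and stop on an object; "newtons" is the grip in N (left out, the last holds). Time passes only in rows, so rows that repeat a pose let the fingers close. It gives the time, the measured TCP pose, the force and the opening at its end, in the units of the state.
- r.get_obs(): the state, without advancing time (a new reading comes with each control period).
- r.grab_frame(name): name is "side" or "top"; returns the picture (420x560x3 uint8, blue, green, red); there is no depth.
- r.camera_model(name): a dict with "camera_matrix" (3x3 intrinsics, pixels), "camera_from_world" (4x4, takes a point from world to camera coordinates). Camera axes: x right, y down, z forward; pixel columns grow to the right and rows downward; lengths in m; the calibration is good to about 2 mm. A picture is of the moment at which its call begins. camera_model takes no time and is no camera call.
- r.hand_in(): hands the job in, once; it reports no verdict.
The state is a dict: "clock": time; "joints": joint angles; "qvel": joint speeds; "tau": joint torques, N m; "tcp_pos": TCP position; "orientation": TCP orientation; "contact_force": force on the tool from outside, world axes, zero at the start; "moment": the same for the moment, N m; "grip_width": finger opening in m.
Only numpy, scipy, OpenCV 4.12 (cv2) and the standard library are available. Lean on these libraries where they do the work, as an engineer would, in place of code of your own. Each camera call takes 0.05 s, during which the arm holds its last target. There are 200 camera calls.

## Working session

There is one attempt and no reset: what is moved stays moved. The work goes in short steps, Python scripts to look and compute and a tool call to move; the robot and the scene stay as the last step left them, time stands still between calls to the robot, and variables do not carry over. Pictures are saved under pics/ and viewed, about 8 in all and at most 12, crops included, and the job is handed in when it is done.

Besides the shell and the picture viewer there is one more tool, called after ">>>" by a JSON object that holds its "op" and its "data". arm_command: Moves the arm, as the interface text tells. Its arguments: {"type":"object","properties":{"increments":{"type":"array","items":{"type":"array"}},"newtons":{"type":"number"}},"required":["increments"]}

```bash
mkdir -p pics; python3 - <<'E'
from bench import r
import cv2
for n in("top","side"):
    cv2.imwrite(f"pics/{n}0.png",r.grab_frame(n)); m=r.camera_model(n); print(n,m["camera_matrix"].round(1).tolist(),m["camera_from_world"].round(3).tolist())
o=r.get_obs();print(o["clock"],o["tcp_pos"],o["orientation"],o["grip_width"])
E
```

```text
top [[413.2, 0.0, 272.8], [0.0, 413.2, 212.7], [0.0, 0.0, 1.0]] [[0.022, -0.999, -0.028, 0.026], [-0.996, -0.019, -0.093, 0.627], [0.092, 0.03, -0.995, 0.836], [0.0, 0.0, 0.0, 1.0]]
side [[514.3, 0.0, 283.7], [0.0, 514.3, 215.7], [0.0, 0.0, 1.0]] [[0.74, -0.673, 0.008, -0.422], [-0.436, -0.489, -0.755, 0.366], [0.512, 0.555, -0.655, 0.837], [0.0, 0.0, 0.0, 1.0]]
0.1 [0.16803056 0.65323245 0.24742086] [ 2.48189945e+00  1.92431950e+00 -1.91258410e-03] 0.08537565598680315
```

View pics/top0.png

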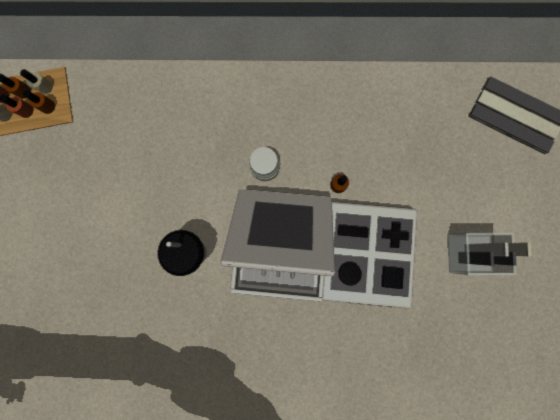

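View pics/side0.png

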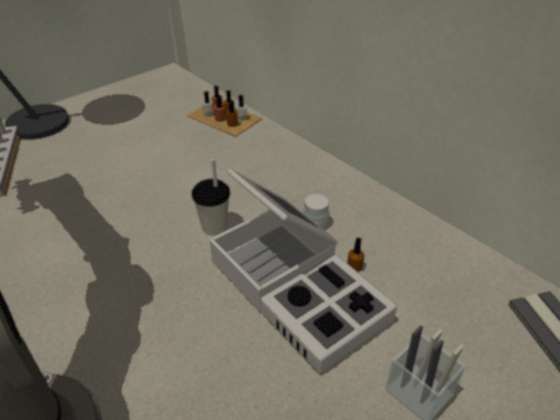

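```bash
cat > h.py <<'E'
from bench import r
import numpy as np,cv2
def ray(n,uv):
    m=r.camera_model(n);T=np.array(m["camera_from_world"]);R=T[:3,:3]
    return -R.T@T[:3,3], R.T@np.linalg.inv(m["camera_matrix"])@[*uv,1]
def onz(n,uv,z):
    c,d=ray(n,uv); return c+d*(z-c[2])/d[2]
def tri(a,b):
    c,d=ray("top",a);e,f=ray("side",b)
    s,t=np.linalg.lstsq(np.c_[d,-f],e-c,rcond=None)[0]
    return (c+d*s+e+f*t)/2,np.linalg.norm(c+d*s-e-f*t)
E
python3 - <<'E'
from h import *
im=cv2.imread("pics/top0.png")
g=im[205:305,332:414].max(2)
n,l,s,c=cv2.connectedComponentsWithStats((g<32).astype(np.uint8))
for i in range(1,n):
    if s[i,4]>60: print(s[i],c[i]+[332,205],onz("top",c[i]+[332,205],.069).round(4))
for nm,uv,z in(("FR",(411,304),.055),("BR",(415,210),.055),("cup",(181,253),.118),("jar",(264,161),.07),("pol",(341,181),.08)): print(nm,onz("top",uv,z).round(3))
cv2.imwrite("pics/topz.png",cv2.resize(im[170:320,210:430],None,fx=3.6,fy=3.6,interpolation=2))
sd=cv2.imread("pics/side0.png");cv2.imwrite("pics/sidez.png",cv2.resize(sd[150:370,180:410],None,fx=2.7,fy=2.7,interpolation=2))
E
```

```text
[ 50  17  27  26 368] [395.00271739 234.5625    ] [ 0.5836 -0.204   0.069 ]
[  6  20  30  13 305] [352.50819672 230.74098361] [ 0.5895 -0.1207  0.069 ]
[  7  57  23  23 413] [349.55205811 273.10411622] [ 0.5063 -0.1152  0.069 ]
[ 50  62  22  22 427] [392.22716628 277.29508197] [ 0.5001 -0.1982  0.069 ]
FR [ 0.448 -0.238  0.055]
BR [ 0.635 -0.248  0.055]
cup [0.539 0.207 0.118]
jar [0.727 0.058 0.07 ]
pol [ 0.687 -0.096  0.08 ]
```

View pics/topz.png

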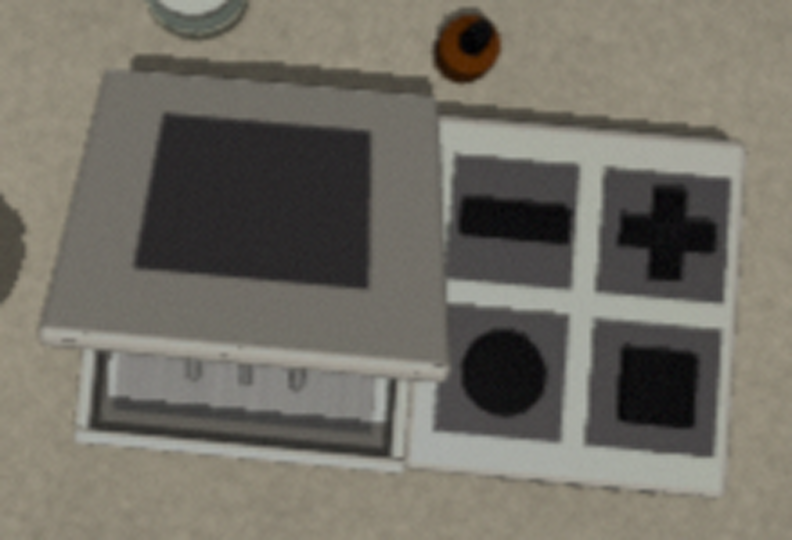

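View pics/sidez.png

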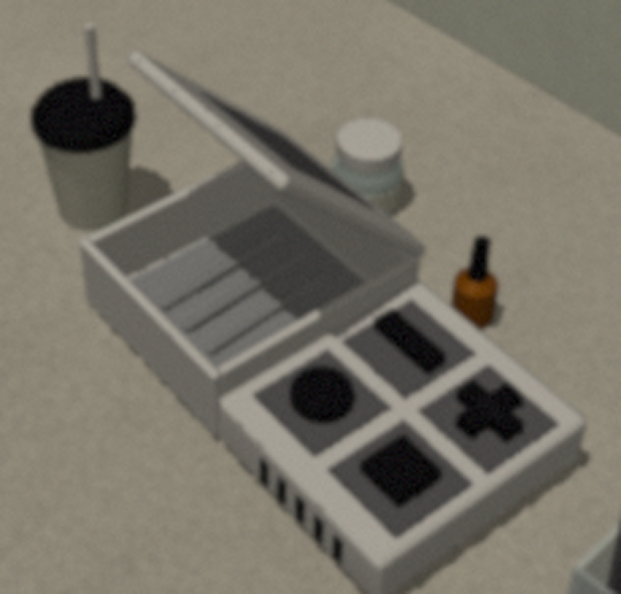

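```bash
python3 - <<'E'
from h import *
H=np.array([.6555,.0162,.075]);X=np.array([.9976,-.07,0]);Y=np.array([.07,.9976,0])
P=[]
for a,b in(((221.7,261.1),(229.3,169.3)),((333.6,271.9),(286.7,216.7))):
    p,e=tri(a,b);P.append(p);print(p.round(3),e.round(4),((p-H)@X).round(3),((p-H)@Y).round(3),(p-H)[2].round(3))
m=np.mean(P,0);f=-(m-H)@X;h=(m-H)[2];print(np.arctan2(h,f)-np.arctan2(.012,.205),np.hypot(f,h))
E
```

```text
[0.527 0.114 0.228] 0.0028 -0.135 0.089 0.153
[ 0.515 -0.065  0.227] 0.0 -0.134 -0.091 0.152
0.7896381539727955 0.20327027337569706
```

>>> {"op": "arm_command", "data": {"increments": [[[0.407,-0.631,0.072],[0,0,0.18],0],[[0.407,-0.631,0.072],[0,0,0.18],0],[[0.407,-0.631,0.072],[0,0,0.18],0],[[0.407,-0.631,0.072],[0,0,0.18],0],[[0.407,-0.631,0.072],[0,0,0.18],0],[[0.407,-0.631,0.072],[0,0,0.18],0],[[0.407,-0.631,0.072],[0,0,0.18],0],[[0.407,-0.631,0.072],[0,0,0.18],0],[[0.407,-0.631,0.072],[0,0,0.18],0],[[0.407,-0.631,0.072],[0,0,0.18],0]], "newtons": 40}}

```text
clock: 1.1
tcp_pos: [0.4385, 0.2334, 0.2961]
orientation: [-2.299, -2.14, 0.0]
contact_force: [1.0, 0.1, -0.0]
grip_width: -0.0002
```

>>> {"op": "arm_command", "data": {"increments": [[[0.137,-0.212,0.024],[0,0,0],0],[[0.137,-0.212,0.024],[0,0,0],0],[[0.137,-0.212,0.024],[0,0,0],0],[[0.137,-0.212,0.024],[0,0,0],0],[[0.137,-0.212,0.024],[0,0,0],0],[[0.137,-0.212,0.024],[0,0,0],0],[[0.137,-0.212,0.024],[0,0,0],0],[[0.137,-0.212,0.024],[0,0,0],0]]}}

```text
clock: 1.9
tcp_pos: [0.5743, 0.0248, 0.3194]
orientation: [-2.297, -2.141, 0.001]
contact_force: [-0.3, 0.7, 0.2]
grip_width: -0.0002
```

```bash
python3 - <<'E'
from h import *
o=r.get_obs();print(o["tcp_pos"],o["orientation"],o["contact_force"])
H=np.array([.6555,.0162,.075]);X=np.array([.9976,-.07,0])
for t in(.85,.79,.7,.6,.5,.4,.3,.2,.1,.05,0,-.02):
    p=H+X*(-.185*np.cos(t)+.012*np.sin(t)+.011)+np.array([0,0,.185*np.sin(t)+.012*np.cos(t)+.017]);print(t,p.round(3),(p-[.575,.022,.32]).round(3))
cv2.imwrite("pics/side1.png",r.grab_frame("side"))
E
```

```text
[0.57425332 0.02484246 0.31941642] [-2.29718229e+00 -2.14093357e+00  1.01997223e-03] [-0.26373927  0.66779832  0.16413916]
0.85 [0.554 0.023 0.239] [-0.021  0.001 -0.081]
0.79 [0.545 0.024 0.232] [-0.03   0.002 -0.088]
0.7 [0.533 0.025 0.22 ] [-0.042  0.003 -0.1  ]
0.6 [0.521 0.026 0.206] [-0.054  0.004 -0.114]
0.5 [0.51  0.026 0.191] [-0.065  0.004 -0.129]
0.4 [0.501 0.027 0.175] [-0.074  0.005 -0.145]
0.3 [0.494 0.028 0.158] [-0.081  0.006 -0.162]
0.2 [0.488 0.028 0.141] [-0.087  0.006 -0.179]
0.1 [0.484 0.028 0.122] [-0.091  0.006 -0.198]
0.05 [0.483 0.028 0.113] [-0.092  0.006 -0.207]
0 [0.482 0.028 0.104] [-0.093  0.006 -0.216]
-0.02 [0.482 0.028 0.1  ] [-0.093  0.006 -0.22 ]
```

View pics/side1.png

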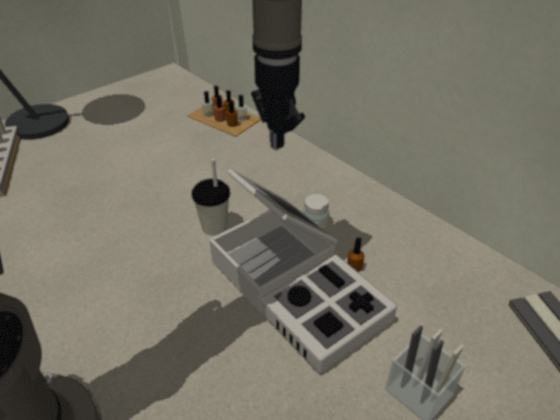

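The shut fingers (tip about (277,145)) hang above and behind the lid's upper side; nothing has moved. Following the lid's arc now.

>>> {"op": "arm_command", "data": {"increments": [[[0,0,-0.045],[0,0,0],0],[[-0.005,0,-0.082],[0,0,0],0],[[-0.021,0,-0.085],[0,0,0],0],[[-0.03,0.001,-0.088],[0,0,0],0],[[-0.036,0.001,-0.094],[0,0,0],0],[[-0.042,0.002,-0.1],[0,0,0],0],[[-0.048,0.002,-0.107],[0,0,0],0],[[-0.054,0.003,-0.114],[0,0,0],0],[[-0.06,0.003,-0.121],[0,0,0],0],[[-0.065,0.003,-0.129],[0,0,0],0]]}}

```text
clock: 2.95
tcp_pos: [0.5096, 0.0267, 0.1905]
orientation: [-2.3, -2.14, -0.001]
contact_force: [0.7, 0.6, 0.8]
grip_width: -0.0005
```

>>> {"op": "arm_command", "data": {"increments": [[[-0.005,0.001,-0.008],[0,0,0],0],[[-0.009,0.001,-0.016],[0,0,0],0],[[-0.013,0.001,-0.024],[0,0,0],0],[[-0.016,0.002,-0.033],[0,0,0],0],[[-0.019,0.002,-0.041],[0,0,0],0],[[-0.022,0.003,-0.05],[0,0,0],0],[[-0.024,0.003,-0.06],[0,0,0],0],[[-0.026,0.003,-0.069],[0,0,0],0]]}}

```text
clock: 3.75
tcp_pos: [0.4837, 0.0295, 0.1211]
orientation: [-2.3, -2.14, 0.0]
contact_force: [0.5, -0.6, 1.8]
grip_width: 0.0002
```

```bash
python3 - <<'E'
from h import *
o=r.get_obs();print(o["tcp_pos"],o["contact_force"],o["moment"])
cv2.imwrite("pics/side2.png",r.grab_frame("side")[130:380,160:420])
E
```

```text
[0.48366911 0.02950932 0.12112374] [ 0.51655654 -0.62750424  1.79975555] [-0.04473307 -0.11025899 -0.03748464]
```

View pics/side2.png

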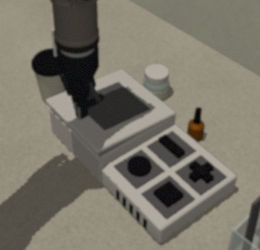

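The lid is following, nearly shut. I'll press it down to firm contact.

>>> {"op": "arm_command", "data": {"increments": [[[-0.001,0,-0.006],[0,0,0],0],[[-0.002,0,-0.012],[0,0,0],0],[[-0.002,0,-0.016],[0,0,0],0],[[-0.002,0,-0.018],[0,0,0],0],[[-0.002,0,-0.019],[0,0,0],0],[[-0.002,0,-0.019],[0,0,0],0]]}}

```text
clock: 4.4
tcp_pos: [0.4817, 0.0296, 0.1039]
orientation: [-2.299, -2.139, 0.0]
contact_force: [-6.2, 0.2, 15.0]
grip_width: -0.0
```

>>> {"op": "arm_command", "data": {"increments": [[[0,0,0.03],[0,0,0],0],[[0,-0.01,0.05],[0,0,0],0],[[0.024,-0.145,0.05],[0,0,0],0],[[0.024,-0.145,0.05],[0,0,0],0],[[0.024,-0.145,0.05],[0,0,0],0],[[0.024,-0.145,0.03],[0,0,0],0],[[0.024,-0.145,0.01],[0,0,0],0],[[0.024,-0.145,0.005],[0,0,0],0]]}}

```text
clock: 5.2
tcp_pos: [0.5048, -0.1157, 0.1063]
orientation: [-2.299, -2.138, 0.003]
contact_force: [-0.7, -0.5, 0.0]
grip_width: -0.0003
```

```bash
python3 - <<'E'
from h import *
o=r.get_obs();print(o["tcp_pos"],o["contact_force"])
a=r.grab_frame("side")[150:380,170:410];b=r.grab_frame("top")[170:320,200:430]
a=cv2.resize(a,(396,380));b=cv2.resize(b,(400,261));b=cv2.copyMakeBorder(b,0,119,0,0,0)
cv2.imwrite("pics/c3.png",np.hstack([a,b]))
E
```

```text
[ 0.50479746 -0.1156897   0.1063338 ] [-0.65401648 -0.45955379  0.02274051]
```

View pics/c3.png

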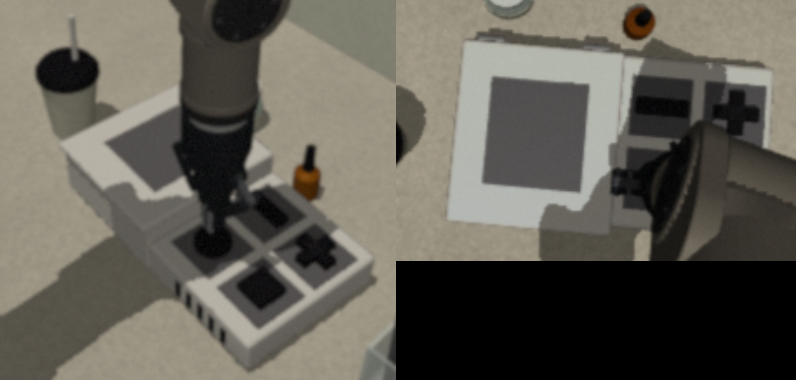

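The lid lies flat (left view (170,130)), and the fingers are over the round key (left view (212,240)). Pressing.

>>> {"op": "arm_command", "data": {"increments": [[[0,0,-0.012],[0,0,0],0],[[0,0,-0.02],[0,0,0],0],[[0,0,-0.026],[0,0,0],0],[[0,0,-0.031],[0,0,0],0],[[0,0,-0.031],[0,0,0],0],[[0,0,-0.031],[0,0,0],0]]}}

```text
clock: 5.9
tcp_pos: [0.5062, -0.1153, 0.0788]
orientation: [-2.299, -2.14, -0.002]
contact_force: [-7.0, 2.5, 24.4]
grip_width: 0.0002
```

>>> {"op": "arm_command", "data": {"increments": [[[0,0,0.02],[0,0,0],0],[[0,0,0.04],[0,0,0],0],[[0.083,-0.005,0.04],[0,0,0],0],[[0.083,-0.005,0.04],[0,0,0],0],[[0.083,-0.005,0.03],[0,0,0],0],[[0.083,-0.005,0.03],[0,0,0],0]]}}

```text
clock: 6.5
tcp_pos: [0.588, -0.1203, 0.1053]
orientation: [-2.298, -2.139, 0.003]
contact_force: [-1.2, -0.4, -0.1]
grip_width: -0.0
```

>>> {"op": "arm_command", "data": {"increments": [[[0,0,-0.012],[0,0,0],0],[[0,0,-0.02],[0,0,0],0],[[0,0,-0.026],[0,0,0],0],[[0,0,-0.03],[0,0,0],0],[[0,0,-0.03],[0,0,0],0],[[0,0,-0.03],[0,0,0],0]]}}

```text
clock: 7.1
tcp_pos: [0.5875, -0.1206, 0.0788]
orientation: [-2.299, -2.137, 0.001]
contact_force: [-9.1, 2.8, 23.5]
grip_width: 0.0001
```

>>> {"op": "arm_command", "data": {"increments": [[[0,0,0.02],[0,0,0],0],[[0,0,0.045],[0,0,0],0],[[-0.089,-0.076,0.045],[0,0,0],0],[[-0.089,-0.076,0.045],[0,0,0],0],[[-0.089,-0.076,0.045],[0,0,0],0],[[-0.089,-0.076,0.03],[0,0,0],0],[[-0.089,-0.076,0.03],[0,0,0],0]]}}

```text
clock: 7.8
tcp_pos: [0.4985, -0.1964, 0.1059]
orientation: [-2.3, -2.137, 0.002]
contact_force: [0.9, 1.1, 0.2]
grip_width: 0.0003
```

```bash
python3 - <<'E'
from h import *
o=r.get_obs();print(o["tcp_pos"],o["contact_force"])
cv2.imwrite("pics/c4.png",cv2.resize(r.grab_frame("side")[130:400,170:480],None,fx=2,fy=2))
E
```

```text
[ 0.49845572 -0.19644681  0.10586617] [0.86402939 1.09564509 0.19254984]
```

View pics/c4.png

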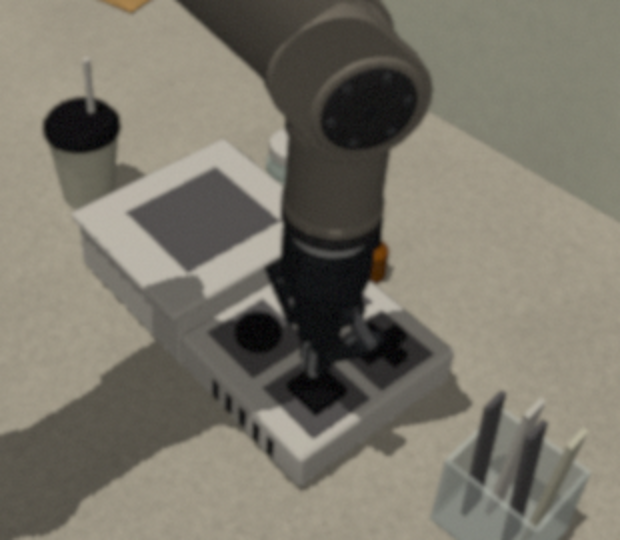

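The fingers are over the square key (315,390), the lid is shut and the bystanders are in place.

>>> {"op": "arm_command", "data": {"increments": [[[0,0,-0.012],[0,0,0],0],[[0,0,-0.02],[0,0,0],0],[[0,0,-0.026],[0,0,0],0],[[0,0,-0.03],[0,0,0],0],[[0,0,-0.03],[0,0,0],0],[[0,0,-0.03],[0,0,0],0]]}}

```text
clock: 8.45
tcp_pos: [0.5004, -0.196, 0.0787]
orientation: [-2.299, -2.14, -0.003]
contact_force: [-5.5, 3.6, 24.9]
grip_width: 0.0001
```

>>> {"op": "arm_command", "data": {"increments": [[[0,0,0.03],[0,0,0],0],[[0,0,0.08],[0,0,0],0],[[0,0,0.13],[0,0,0],0],[[0,0,0.18],[0,0,0],0],[[0,0,0.2],[0,0,0],0],[[0,0,0.2],[0,0,0],0],[[0,0,0.2],[0,0,0],0],[[0,0,0.2],[0,0,0],0],[[0,0,0.2],[0,0,0],0]]}}

```text
clock: 9.35
tcp_pos: [0.4992, -0.1962, 0.2754]
orientation: [-2.298, -2.139, 0.003]
contact_force: [0.1, 0.4, -0.8]
grip_width: 0.0001
```

```bash
python3 - <<'E'
from h import *
o=r.get_obs();print(o["tcp_pos"],o["contact_force"])
cv2.imwrite("pics/c5.png",r.grab_frame("side"))
E
```

```text
[ 0.49916326 -0.19623411  0.27540381] [ 0.11518969  0.39875368 -0.77592929]
```

View pics/c5.png

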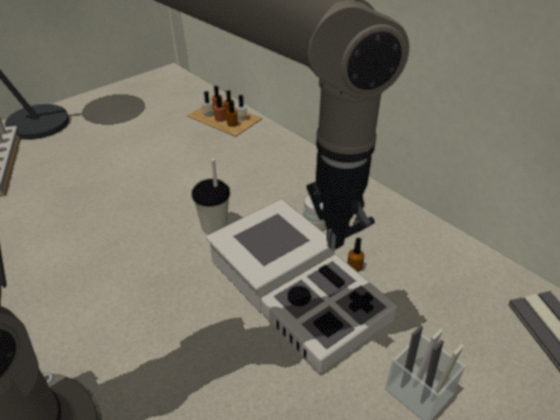

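The lid is shut, all keys are up, the bystanders stand as at the start (cup (211,205), file pot (425,375)) and the arm is clear.

```bash
python3 -c "
from bench import r
print(r.hand_in())"
```

```text
the job is handed in; nothing more can be done
None
```

I closed the steriliser lid, then pressed the round, bar and square keys in that order, and handed the job in at about 9.4 s. The hand-in gave no verdict.

- **Lid:** it started about 0.79 rad open. I pushed it shut with the closed fingertips, ending against a firm 15 N stop at the height expected for a shut lid.
- **Keys:** each key was pressed to its bottom stop, at about 24 N, with the fingertip 7 mm below the cap's raised height. I lifted clear between presses.
- **Last check:** the final picture shows the lid flat, all keys up and the plus-shaped key untouched. The cup, file pot and polish bottle stand where they were. The arm partly hides the jar, but what shows of it is in place. The arm hangs clear about 20 cm above the deck, with about 0 N on the tool.

None of the checks failed or disagreed. I judged the lid and keys from force, fingertip height and pictures, because their joint values are not readable.

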